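# Fetch the solder paste tin from behind the bottles

### The arm

A 6-joint arm with a two-finger parallel gripper is mounted at the origin on the work surface. World frame = base frame: x ahead of the robot, y to its left, z up, the work surface at z = 0. Lengths are in mm, angles in rad, forces in N, time in s.
With the tool pointing down it reaches from about 350 to 975 mm from the base axis. Payload 7.1 kg.
Tool frame: the origin (TCP) lies at the very end of the fingers, on their centre line; the grasp point (between the pads) lies 19 mm behind it (ctrl.grasp_offset is the distance from the TCP to the grasp point, in mm); z points along the fingers, y is the line along which they close (so a half turn about z gives the same grasp; the last joint's range is limited). The gripper opens to 88 mm and grips with 3 to 60 N. Pads are 20 mm wide; open, the fingers measure 115 mm over their backs; the gripper's body (75 mm by 178 mm) begins 61 mm behind the grasp point.
Start: joints at [1.219, 0.423, 1.63, -0, 1.089, -0.019], TCP at [204.15, 590.701, 222.675] pointing down, gripper open.
Joint ranges: [-3, 3], [-0.9, 2.11], [0.09, 2.58], [-1.31, 4.45], [0.11, 2.69], [-2.54, 2.54]. Speed limits (rad/s): [2.39, 2.39, 3.01, 3.14, 3.14, 3.14].

### API

Orientations are given as a rotation vector (axis times angle).
In Python, from workcell import ctrl, viewer, ticket, models gives the robot as it stands.
- The arm moves only by the tool play_rows, never from a script. Its arguments are lists of equal length, an entry for each row: "dp": the shift along the world's x, y, z in mm, a list of three; "yaw": the turn about the world's z in degrees. In form: {"dp": [[tx, ty, tz], ...], "yaw": [yaw, ...]}. A call has 1 to 8 rows; each row shifts and turns the commanded pose from where the row before left it; what a row does not reach is not made up. A row lasts 1/12 s, in which the tool goes at most 41.7 mm and 7.16 degrees, less where a joint would pass 70% of its speed; a pose out of reach is approached as far as the arm can. A call is refused whole if a number of a shift passes 41.7 or a number of a turn 7.16, either way. A call with a gripper value outside its range is refused whole. "gripper" is the closure, from 0 (fully open) to 1 (shut), set as the call begins (left out, the last holds). The fingers move at their own pace and stop on an object; the grip force is fixed at half the most. Time passes only in rows, so rows that do not move let the fingers close. It gives the time, the measured TCP pose, the force, the opening and the grip force at its end, in the units of the state.
- ctrl.get_obs(): the state, without advancing time (a new reading comes with each control period).
- viewer.get_image(name): name is "side" or "top" or "wrist"; returns a dict with "pixels" (480x640x3 uint8, red, green, blue), "range_z" (480x640 float32, mm along the optical axis (not along the pixel's ray), 0 where there is no reading), "fx", "fy", "cx", "cy" (pixels), "T" (4x4, takes a point from camera to world coordinates); the wrist camera has in their place "hand_eye" (4x4, takes a point from camera to tool coordinates, whose origin is the TCP and whose axes are the flange's). Camera axes: x right, y up, looking along -z (the intrinsics and any distortion apply to the point x, -y, -z); pixel columns grow to the right and rows downward; lengths in mm; the calibration is good to about 2 mm. A picture is of the moment at which its call begins: read the wrist's pose just before it.
- ticket.close_job(): hands the job in; it is judged then, once.
Trained networks look in a picture, given as the dict that the camera call returned (one of the last four; its "shot" number tells which), for a name from the list of things; names that differ only in an ending like _2 or _b are one class to them, and where a whole thing is asked for, a point or a joint stands for the part that bears it (a point fixed in the world has none). Each returns a list of dicts, best first, with "conf" (0 to 1); they miss things now and then, are a little off and sometimes report something else, mostly with a low value. They report only what shows in the picture. A call takes as long as a camera call.
- models.look_for(picture, name): "bbox" ([centre column, centre row, width, height] in pixels, round what is visible of it).
- models.landmark_of(picture, name): "location" ([column, row] in pixels: a listed point, or the origin of a listed thing).
The state is a dict: "t": time; "qpos": joint angles; "qvel": joint speeds; "joint_torque": joint torques, N m; "ee_pos": TCP position; "orientation": TCP orientation; "ft_force": force on the tool from outside, world axes, zero at the start; "moment": the same for the moment, N m; "width": finger opening in mm; "grasp_force": force on a finger pad.
Only numpy, scipy, OpenCV 4.12 (cv2) and the standard library are available. Lean on these libraries where they do the work, as an engineer would, in place of code of your own. Each camera call takes 0.05 s, during which the arm holds its last target. There are 200 camera calls.

### The job

The low round tin in the wooden caddy is hemmed in by three taller containers: first move all three into the steel side tray, standing upright, and leave the tin where it is until they are there. Then take the tin and set it flat inside the circle on the blue mat, and only after that put each container back upright on the very spot in the caddy where it stood at the start. Let go of everything at the end, tip nothing over, and leave the phone, the screwdriver and the solder spool alone.

Things in the scene. Friction and masses are not known exactly. Their poses are not given: they have to be found in the camera images.
- tin: Low round tin of dark steel with a bright ring on its flat lid, 50 mm diameter, 26 mm high, about 90 g. It starts in the caddy. Origin: centre of its underside, z up.
- round_bottle: Tall round bottle of white plastic: straight body 40 mm diameter up to 78 mm, a short sloping shoulder to 88 mm, then a fixed round grey cap 30 mm diameter, 112 mm high overall, about 140 g. It starts on one of the caddy's three outer spots. Origin: centre of its underside, z up.
- square_bottle: Short square bottle of white plastic: body 40 x 40 mm (faces along its x and y) up to 68 mm, then a fixed round grey cap 29 mm diameter, 85 mm high overall, about 130 g. It starts on another of the caddy's outer spots, turned by up to 0.4 rad from the caddy. Origin: centre of its underside, z up.
- can: Plain straight round aluminium can, 46 mm diameter, 100 mm high, about 180 g. It starts on the remaining outer spot of the caddy. Origin: centre of its underside, z up.
- caddy: Fixed plywood caddy, 170 mm (its x, away from the robot, turned up to 0.25 rad) x 190 mm (y), floor 8 mm above the bench, rim 5 mm thick, 18 mm above the bench. Origin: centre of its underside. Dark rings mark four spots: the tin's at (+30, 0) mm and three at (+30, +58), (-28, 0), (+30, -58) mm, where the containers stand at first, which on which varies. How one is turned when put back is free.
- tray: Fixed square side tray of steel, empty at the start, 190 x 190 mm outside, floor 3 mm above the bench, walls 3 mm thick reaching 15 mm above the bench. Origin: centre of its underside, x and y along its sides, z up. Anywhere inside will do; the three fit well at (+45, +50), (+45, -50) and (-45, 0) mm.
- mat: Fixed blue mat, 190 x 190 mm, 5 mm thick, with a white circle drawn on it (inner diameter 72 mm, outer 78 mm) about its middle. Origin: centre of its underside, below the centre of the circle; z up.
- phone: Bystander: black phone lying flat, 148 x 72 x 8 mm. Origin: centre of its underside. Leave it alone.
- screwdriver: Bystander: screwdriver lying on the bench, 150 mm long along its x. Origin near its middle, on the bench side. Leave it alone.
- spool: Bystander: standing solder spool, 54 mm diameter, 36 mm high. Origin: centre of its underside. Leave it alone.

How it is judged:
By the outcome, as a careful person would: the job done as asked, in the order asked, and still so for the second after the job is handed in, with the robot touching nothing.
It also fails if it takes over 144 s, if anything falls off the work surface, if the arm or the gripper's body presses on something with over 40 N, if the wrist force passes 120 N, or if a joint passes its speed limit or range.

## Working session

There is one attempt and no reset: what is moved stays moved. The work goes in short steps, Python scripts to look and compute and a tool call to move; the robot and the scene stay as the last step left them, time stands still between calls to the robot, and variables do not carry over. Pictures are saved under pics/ and viewed, at most 14 in all, crops included, and the job is handed in when it is done.

Besides the shell and the picture viewer there is one more tool, called after "Request:" by a JSON object that holds its "name" and its "arguments". play_rows: Moves the arm, as the interface text tells. Its arguments: {"type":"object","properties":{"dp":{"type":"array"},"yaw":{"type":"array"},"gripper":{"type":"number"}},"required":["dp","yaw"]}

```bash
mkdir -p pics; ls
cat > h.py <<'E'
import numpy as np, cv2
from workcell import ctrl, viewer, ticket, models
from scipy.spatial.transform import Rotation as R
def shot(n):
    o=ctrl.get_obs(); im=viewer.get_image(n)
    if 'T' not in im:
        M=np.eye(4); M[:3,:3]=R.from_rotvec(o['orientation']).as_matrix(); M[:3,3]=o['ee_pos']; im['T']=M@np.array(im['hand_eye'])
    return im
def ray(im,u,v):
    d=np.array([(u-im['cx'])/im['fx'],-(v-im['cy'])/im['fy'],-1.]); T=np.array(im['T']); return T[:3,3],T[:3,:3]@d
def atz(im,u,v,z):
    c,d=ray(im,u,v); return c+d*(z-c[2])/d[2]
def cloud(im):
    v,u=np.mgrid[0:480,0:640]; r=im['range_z']; T=np.array(im['T'])
    p=np.stack([(u-im['cx'])/im['fx']*r,-(v-im['cy'])/im['fy']*r,-r],-1)
    p=p@T[:3,:3].T+T[:3,3]; p[r==0]=np.nan; return p
def save(im,n): cv2.imwrite('pics/'+n,im['pixels'][:,:,::-1])
E
python3 - <<'E'
from h import *
names="tin round_bottle square_bottle can caddy tray mat phone screwdriver spool".split()
for n in('top','side'):
    im=shot(n); save(im,n+'0.png'); print(n,[k for k in im if k not in('pixels','range_z')],np.round(im['T'],2).tolist(),im['fx'])
    P=cloud(im)
    for k in names:
        a=models.look_for(im,k)[:1]; b=models.landmark_of(im,k)[:2]
        for x in b:
            u,v=x['location']; p=P[int(np.clip(v,0,479)),int(np.clip(u,0,639))]
            print(k,round(x['conf'],2),np.round([u,v]),'z0',np.round(atz(im,u,v,5)),'depth',np.round(p),[np.round(y['bbox']) for y in a])
print(ctrl.get_obs())
E
```

```text
pics
top ['fx', 'fy', 'cx', 'cy', 'T', 'shot'] [[0.0, 1.0, -0.02, 575.6], [-1.0, 0.0, 0.02, -11.14], [0.02, 0.02, 1.0, 838.76], [0.0, 0.0, 0.0, 1.0]] 460.92125953112173
tin 0.72 [290. 242.] z0 [593.  19.   5.] depth [593.  19.  36.] [array([285., 242.,  27.,  27.])]
round_bottle 0.64 [319. 231.] z0 [613. -33.   5.] depth [608. -29. 119.] [array([320., 232.,  21.,  29.])]
square_bottle 0.69 [293. 270.] z0 [544.  12.   5.] depth [548.  11.  94.] [array([294., 271.,  27.,  31.])]
square_bottle 0.54 [143. 182.] z0 [700. 283.   5.] depth [696. 273.  35.] [array([294., 271.,  27.,  31.])]
can 0.97 [252. 248.] z0 [583.  87.   5.] depth [583.  75. 108.] [array([251., 248.,  33.,  25.])]
caddy 0.92 [290. 256.] z0 [569.  19.   5.] depth [570.  19.   7.] [array([289., 260., 122., 115.])]
tray 0.94 [442. 296.] z0 [ 496. -257.    5.] depth [ 496. -256.    5.] [array([446., 299., 110., 104.])]
tray 0.33 [149. 287.] z0 [511. 271.   5.] depth [512. 272.   6.] [array([446., 299., 110., 104.])]
mat 0.56 [144. 284.] z0 [517. 279.   5.] depth [517. 279.   6.] [array([144., 287., 112., 110.])]
phone 0.89
[... 1678 characters left out ...]
204., 351.,  37.,  36.])]
{'t': 2.1, 'qpos': array([ 1.21901160e+00,  4.23108475e-01,  1.62990782e+00, -1.88641954e-05,
        1.08863354e+00, -1.89800808e-02]), 'qvel': array([ 0.00084203, -0.0010523 , -0.00089135, -0.00073553, -0.00091924,
       -0.00217278]), 'joint_torque': array([ 2.96710587e-04, -5.44564497e+01, -2.74040616e+01,  6.44480973e-02,
        1.68736198e-02, -8.27562616e-06]), 'ee_pos': array([204.14214847, 590.68670727, 222.66668824]), 'orientation': array([ 5.20344571e-01,  3.09819446e+00, -9.31209529e-05]), 'ft_force': array([ 0.0247169 , -0.20064473,  0.09341311]), 'moment': array([ 0.00199708, -0.01536248, -0.02767653]), 'grasp_force': 0.0, 'width': 87.74741937080628}
```

View pics/top0.png

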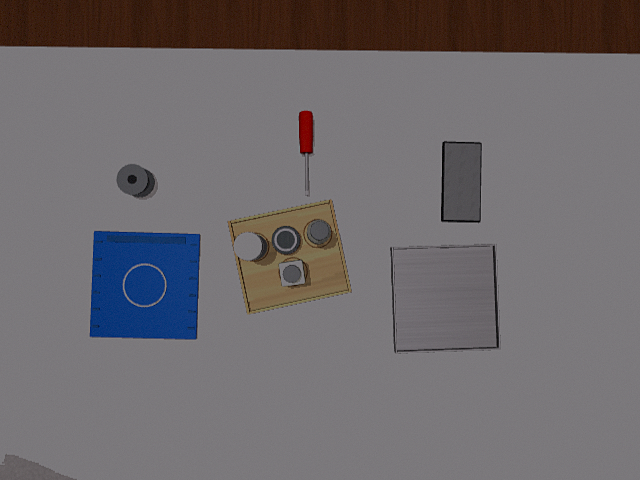

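Run:
```python
from h import *
im=shot('top'); P=cloud(im); Z=P[...,2]
for name,(cx,cy),lo,hi in [('can',(583,75),90,125),('rb',(608,-30),104,130),('sqcap',(548,11),80,103),('sqbody',(548,11),58,78),('tin',(593,19),24,42)]:
    m=(Z>lo)&(Z<hi)&(np.hypot(P[...,0]-cx,P[...,1]-cy)<38)
    q=P[m]; r=cv2.minAreaRect(q[:,:2].astype(np.float32)); c,rad=cv2.minEnclosingCircle(q[:,:2].astype(np.float32))
    print(name,len(q),'zmed',round(np.median(q[:,2]),1),'rect',np.round(r[0],1),np.round(r[1],1),round(r[2],1),'circ',np.round(c,1),round(rad,1))
# caddy rim, tray
for name,(cx,cy),lo,hi,R_ in [('caddy',(569,19),13,24,135),('tray',(498,-257),9,20,140),('mat',(517,279),3,9,140)]:
    m=((Z>lo)&(Z<hi)&(np.hypot(P[...,0]-cx,P[...,1]-cy)<R_)).astype(np.uint8)
    q=P[m>0]; r=cv2.minAreaRect(q[:,:2].astype(np.float32)); print(name,len(q),np.median(q[:,2]),r, np.median(q,0))
big=cv2.resize(im['pixels'][190:330,210:350],(700,700),interpolation=cv2.INTER_CUBIC)[:600]; cv2.imwrite('pics/crop.png',big[:,:,::-1])
```

```text
can 684 zmed 107.2 rect [585.   82.4] [45.6 45.1] 67.9 circ [584.7  82.1] 23.3
rb 281 zmed 119.2 rect [609.3 -30.7] [27.7 29.6] 45.3 circ [609.3 -30.6] 14.8
sqcap 244 zmed 92.2 rect [540.6  13. ] [27.5 27.4] 45.3 circ [540.4  13.3] 14.2
sqbody 327 zmed 74.8 rect [540.4  13.5] [39.9 39.9] 8.6 circ [540.6  13.6] 26.5
tin 640 zmed 33.8 rect [590.5  23.3] [60.4 62.8] 53.8 circ [590.3  17.8] 35.3
caddy 1187 17.024145868376763 ((586.7173461914062, 23.781204223632812), (209.76051330566406, 190.0491180419922), 12.371699333190918) [567.98010768  11.53877649  17.02414587]
tray 884 13.587356509151846 ((517.0956420898438, -261.01409912109375), (237.3984832763672, 191.40586853027344), 1.8524686098098755) [ 485.50431261 -272.11458366   13.58735651]
mat 10005 4.999497602173847 ((517.1271362304688, 283.4786682128906), (263.9417419433594, 264.8252258300781), 84.80853271484375) [515.22613053 279.75937571   4.9994976 ]
```

The picture shows the can at (251,248), the tin at (286,240), the round bottle at (319,232) and the square bottle at (292,272). The mat circle is at (144,286) and the tray at (444,298). The can, bottle and square-bottle positions agree with the caddy layout: it is turned 12.3° and the tin is at about (597,26). I'll move over the caddy for a wrist look.

Request:
{"name": "play_rows", "arguments": {"dp": [[19,-29,4],[19,-29,4],[19,-29,4],[19,-29,4],[19,-29,4],[19,-29,4],[19,-29,4],[19,-29,4]], "yaw": [-3.1,-3.1,-3.1,-3.1,-3.1,-3.1,-3.1,-3.1], "gripper": 0}}

```text
t: 2.82
ee_pos: [356.8, 357.3, 255.1]
orientation: [1.177, 2.913, 0.001]
ft_force: [1.2, -0.9, 0.4]
width: 87.9
grasp_force: 0.0
```

Request:
{"name": "play_rows", "arguments": {"dp": [[19,-29,4],[19,-29,4],[19,-29,4],[19,-29,4],[19,-29,4],[19,-29,4],[19,-29,4],[19,-29,4]], "yaw": [-3.1,-3.1,-3.1,-3.1,-3.1,-3.1,-3.1,-3.1]}}

```text
t: 3.48
ee_pos: [508.9, 125.1, 287.1]
orientation: [1.775, 2.591, 0.001]
ft_force: [0.0, 1.1, -0.5]
width: 87.8
grasp_force: 0.0
```

Request:
{"name": "play_rows", "arguments": {"dp": [[19,-29,4],[19,-29,4],[19,-29,4],[19,-29,4],[0,0,0],[0,0,0]], "yaw": [-3.1,-3.1,-3.1,-3.1,0,0]}}

```text
t: 3.98
ee_pos: [584.7, 9.3, 302.6]
orientation: [-2.045, -2.385, -0.0]
ft_force: [-0.4, 0.4, -0.4]
width: 87.8
grasp_force: 0.0
```

```bash
cat >> h.py <<'E'
def yawdeg(o):
    y=R.from_rotvec(o['orientation']).as_matrix()[:,1]; return np.degrees(np.arctan2(y[1],y[0]))
def measure(P,items):
    Z=P[...,2]
    for name,(cx,cy),lo,hi,rr in items:
        m=(Z>lo)&(Z<hi)&(np.hypot(P[...,0]-cx,P[...,1]-cy)<rr)
        if m.sum()<20: print(name,'few',m.sum()); continue
        q=P[m]; f=q[:,:2].astype(np.float32); r=cv2.minAreaRect(f); c,rad=cv2.minEnclosingCircle(f)
        print(name,len(q),'z',round(float(np.median(q[:,2])),1),'rect',np.round(r[0],1),np.round(r[1],1),round(r[2],1),'circ',np.round(c,1),round(rad,1),'med',np.round(np.median(f,0),1))
E
python3 - <<'E'
from h import *
o=ctrl.get_obs(); print(o['t'],o['ee_pos'],yawdeg(o),o['qpos'])
im=shot('wrist'); save(im,'w1.png'); print(np.round(im['hand_eye'],2).tolist())
measure(cloud(im),[('can',(585,82),100,116,38),('rb',(609,-31),112,130,38),('sqcap',(540,13),87,103,38),('sqbody',(540,13),68,82,38),('tin',(597,26),29,42,28)])
for k in ('tin','round_bottle','square_bottle','can'):
    b=models.landmark_of(im,k)[:1]
    print(k,[(round(x['conf'],2),np.round(x['location']),np.round(atz(im,*x['location'],8),1)) for x in b])
E
```

```text
3.9833 [584.70459176   9.33307521 302.58535256] 8.7923183186823 [-4.46455754e-03  2.82159050e-01  1.64314534e+00  1.49531148e-04
  1.21619772e+00 -1.57971381e-01]
[[0.0, 0.95, 0.3, 83.6], [1.0, -0.0, -0.0, -0.08], [-0.0, 0.3, -0.95, -161.63], [0.0, 0.0, 0.0, 1.0]]
can 2046 z 107.5 rect [585.3  81.9] [44.6 44.6] 8.5 circ [585.4  81.9] 22.9 med [585.1  82.3]
rb 738 z 119.4 rect [609.8 -30.8] [29. 29.] 10.7 circ [609.7 -31.1] 14.9 med [609.5 -29.9]
sqcap 654 z 92.4 rect [541.2  13.4] [27.9 27.7] 9.3 circ [540.9  12.9] 14.4 med [541.1  13.7]
sqbody 799 z 75.2 rect [540.9  12.8] [40.1 40.6] 8.4 circ [541.1  12.7] 26.9 med [545.8  21.4]
tin 1483 z 34.0 rect [597.6  25.5] [47.9 48.2] 8.7 circ [597.5  25.4] 25.0 med [597.2  26.2]
tin [(0.9, array([325., 182.]), array([595.8,  21.3,   8. ]))]
round_bottle [(0.87, array([328., 227.]), array([608.3, -32.8,   8. ]))]
square_bottle [(0.68, array([280., 181.]), array([542. ,  14.3,   8. ]))]
can [(0.79, array([326., 126.]), array([586. ,  85.5,   8. ]))]
```

View pics/w1.png

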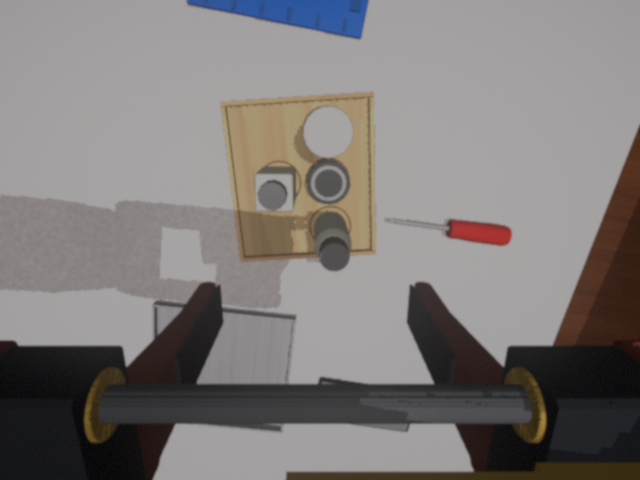

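Both views agree, with heights of 119.4, 107.5, 92.4 and 34.0 matching the sizes given. The wrist picture shows the can at (328,132), the tin at (328,181), the square bottle at (274,190) and the round bottle at (333,240). I'll take the round bottle first.

Request:
{"name": "play_rows", "arguments": {"dp": [[6,-10,-32],[6,-10,-32],[6,-10,-32],[7,-10,-32],[0,0,-32],[0,0,-32],[0,0,-30],[0,0,-30]], "yaw": [0,0,0,0,0,0,0,0]}}

```text
t: 4.9
ee_pos: [608.7, -28.2, 49.4]
orientation: [-2.04, -2.389, -0.0]
ft_force: [1.0, 0.4, -0.3]
width: 88.0
grasp_force: 0.0
```

Request:
{"name": "play_rows", "arguments": {"dp": [[0,0,0],[0,0,0]], "yaw": [0,0]}}

```text
t: 5.07
ee_pos: [607.8, -28.4, 49.7]
orientation: [-2.038, -2.387, 0.003]
ft_force: [0.4, -0.3, 0.9]
width: 88.0
grasp_force: 0.0
```

Request:
{"name": "play_rows", "arguments": {"dp": [[0,0,0],[0,0,0],[0,0,0],[0,0,0],[0,0,0],[0,0,0],[0,0,0],[0,0,0]], "yaw": [0,0,0,0,0,0,0,0], "gripper": 1}}

```text
t: 5.73
ee_pos: [609.3, -29.3, 50.8]
orientation: [2.042, 2.387, 0.0]
ft_force: [-0.8, 0.0, 1.9]
width: 39.4
grasp_force: 30.0
```

Request:
{"name": "play_rows", "arguments": {"dp": [[0,0,15],[0,0,25],[-4,-10,20],[-12,-33,0],[-13,-34,0],[-13,-34,0],[-13,-34,0],[-11,-33,0]], "yaw": [0,0,0,0,0,0,0,0]}}

```text
t: 6.4
ee_pos: [541.8, -208.6, 110.4]
orientation: [-2.041, -2.387, 0.001]
ft_force: [0.5, -0.7, -1.3]
width: 39.5
grasp_force: 30.0
```

Request:
{"name": "play_rows", "arguments": {"dp": [[0,0,0],[0,0,-15],[0,0,-20],[0,0,-15],[0,0,-8],[0,0,-4],[0,0,0],[0,0,0]], "yaw": [0,0,0,0,0,0,0,0]}}

```text
t: 7.07
ee_pos: [543.5, -207.1, 49.0]
orientation: [2.041, 2.388, 0.0]
ft_force: [-0.4, 0.5, -0.8]
width: 39.2
grasp_force: 30.0
```

Request:
{"name": "play_rows", "arguments": {"dp": [[0,0,-1.5],[0,0,-1],[0,0,0]], "yaw": [0,0,0]}}

```text
t: 7.32
ee_pos: [543.4, -207.3, 46.6]
orientation: [2.041, 2.387, 0.0]
ft_force: [0.6, -0.1, -2.5]
width: 39.6
grasp_force: 30.0
```

Request:
{"name": "play_rows", "arguments": {"dp": [[0,0,0],[0,0,0],[0,0,0],[0,0,0],[0,0,0],[0,0,0],[0,0,0]], "yaw": [0,0,0,0,0,0,0], "gripper": 0}}

```text
t: 7.9
ee_pos: [543.2, -207.3, 46.2]
orientation: [2.042, 2.388, -0.0]
ft_force: [0.1, -0.8, -0.2]
width: 82.4
grasp_force: 0.0
```

Request:
{"name": "play_rows", "arguments": {"dp": [[0,0,20],[0,0,40],[0,0,40],[0,0,30],[0,0,0]], "yaw": [0,0,0,0,0]}}

```text
t: 8.32
ee_pos: [546.8, -208.8, 182.7]
orientation: [2.035, 2.38, 0.005]
ft_force: [0.8, 0.1, -0.1]
width: 88.0
grasp_force: 0.0
```

Request:
{"name": "play_rows", "arguments": {"dp": [[5,36,0],[5,36,0],[5,36,0],[5,36,0],[5,36,0],[5,36,0],[6,36,0],[6,37,0]], "yaw": [0,0,0,0,0,0,0,0]}}

```text
t: 8.98
ee_pos: [584.7, 83.3, 175.5]
orientation: [-2.042, -2.387, 0.001]
ft_force: [0.1, 0.6, -0.1]
width: 87.4
grasp_force: 0.0
```

Request:
{"name": "play_rows", "arguments": {"dp": [[0,0,0],[0,0,0],[0,0,0]], "yaw": [0,0,0]}}

```text
t: 9.23
ee_pos: [584.6, 81.4, 175.5]
orientation: [-2.04, -2.388, 0.002]
ft_force: [-0.3, -0.0, 0.1]
width: 87.5
grasp_force: 0.0
```

Run:
```python
from h import *
o=ctrl.get_obs(); print(o['t'],o['ee_pos'],yawdeg(o))
im=shot('top'); save(im,'top1.png')
measure(cloud(im),[('rb',(543,-208),104,130,38),('sqbody',(540,13),68,82,38)])
```

```text
9.2333 [584.56177775  81.40516314 175.46770512] 8.97950010029192
rb 296 z 113.9 rect [ 543.  -208.1] [28.3 28.4] 90.0 circ [ 543.7 -208.6] 14.9 med [ 543.  -207.6]
sqbody 335 z 74.9 rect [540.4  13.5] [39.8 40. ] 9.0 circ [540.6  13.6] 26.6 med [542.4  12.6]
```

The round bottle stands upright in the tray at (543,-208). Next is the can.

Request:
{"name": "play_rows", "arguments": {"dp": [[0,0,-25],[0,0,-35],[0,0,-30],[0,0,-20],[0,0,0],[0,0,0]], "yaw": [0,0,0,0,0,0]}}

```text
t: 9.78
ee_pos: [584.3, 80.2, 65.4]
orientation: [-2.043, -2.384, 0.003]
ft_force: [0.4, 0.0, 0.3]
width: 88.0
grasp_force: 0.0
```

Request:
{"name": "play_rows", "arguments": {"dp": [[0,0,0],[0,0,0],[0,0,0],[0,0,0],[0,0,0],[0,0,0],[0,0,0],[0,0,0]], "yaw": [0,0,0,0,0,0,0,0], "gripper": 1}}

```text
t: 10.45
ee_pos: [585.3, 81.8, 66.5]
orientation: [2.041, 2.388, 0.0]
ft_force: [-0.2, -0.5, 2.1]
width: 45.6
grasp_force: 30.0
```

Request:
{"name": "play_rows", "arguments": {"dp": [[0,0,15],[0,0,35],[0,0,40],[0,0,35],[0,-20,0],[-4,-35,0],[-4,-37,0],[-4,-37,0]], "yaw": [0,0,0,0,0,0,0,0]}}

```text
t: 11.12
ee_pos: [572.6, -48.2, 191.2]
orientation: [-2.04, -2.389, 0.0]
ft_force: [0.0, -0.4, -1.8]
width: 45.7
grasp_force: 30.0
```

Request:
{"name": "play_rows", "arguments": {"dp": [[-4,-37,0],[-4,-37,0],[-4,-37,0],[-4,-37,0],[-4,-37,0],[-4,-37,0],[-4,-28,0],[-2,-11,0]], "yaw": [0,0,0,0,0,0,0,0]}}

```text
t: 11.78
ee_pos: [542.3, -311.9, 190.8]
orientation: [2.045, 2.385, -0.001]
ft_force: [-0.2, -0.1, -0.9]
width: 45.7
grasp_force: 30.0
```

Request:
{"name": "play_rows", "arguments": {"dp": [[0,0,0],[0,0,-25],[0,0,-35],[0,0,-35],[0,0,-20],[0,0,-9],[0,0,0],[0,0,0]], "yaw": [0,0,0,0,0,0,0,0]}}

```text
t: 12.45
ee_pos: [543.7, -307.4, 67.6]
orientation: [-2.04, -2.389, -0.0]
ft_force: [0.7, -0.1, -1.8]
width: 46.1
grasp_force: 30.0
```

Request:
{"name": "play_rows", "arguments": {"dp": [[0,0,-3],[0,0,-1.5],[0,0,-1],[0,0,0]], "yaw": [0,0,0,0]}}

```text
t: 12.78
ee_pos: [543.5, -308.5, 62.4]
orientation: [2.041, 2.387, 0.0]
ft_force: [0.1, 0.7, -0.3]
width: 45.6
grasp_force: 30.0
```

Request:
{"name": "play_rows", "arguments": {"dp": [[0,0,0],[0,0,0],[0,0,0],[0,0,0],[0,0,0],[0,0,0],[0,0,0]], "yaw": [0,0,0,0,0,0,0], "gripper": 0}}

```text
t: 13.37
ee_pos: [543.2, -308.3, 61.7]
orientation: [-2.042, -2.388, -0.0]
ft_force: [0.0, -0.1, -1.1]
width: 86.9
grasp_force: 0.0
```

Request:
{"name": "play_rows", "arguments": {"dp": [[0,0,20],[0,0,40],[0,0,35],[0,0,15],[0,20,0],[0,35,0],[0,37,0],[0,37,0]], "yaw": [0,0,0,0,0,0,0,0]}}

```text
t: 14.03
ee_pos: [542.9, -178.3, 171.9]
orientation: [2.043, 2.386, 0.0]
ft_force: [1.0, 0.2, -0.4]
width: 87.9
grasp_force: 0.0
```

Request:
{"name": "play_rows", "arguments": {"dp": [[0,37,0],[0,37,0],[0,37,0],[0,37,0],[-2,30,0],[0,13,0],[0,0,0],[0,0,0]], "yaw": [0,0,0,0,0,0,0,0]}}

```text
t: 14.7
ee_pos: [541.3, 11.7, 171.7]
orientation: [2.039, 2.389, -0.0]
ft_force: [-0.5, -0.7, 0.2]
width: 87.5
grasp_force: 0.0
```

Run:
```python
from h import *
o=ctrl.get_obs(); print(o['t'],o['ee_pos'],yawdeg(o))
im=shot('top')
measure(cloud(im),[('rb',(543,-208),104,130,38),('can',(543,-308),85,120,38),('sqbody',(540,13),68,82,38)])
```

```text
14.7 [541.29140621  11.7187509  171.71956022] 9.029686940446059
rb 293 z 113.8 rect [ 543.7 -208.6] [28.8 28.6] 23.9 circ [ 543.3 -208.4] 15.2 med [ 543.  -207.5]
can 721 z 101.6 rect [ 543.3 -307.1] [44.3 45.7] 5.2 circ [ 543.  -307.7] 23.6 med [ 542.8 -304.1]
sqbody few 0
```

Request:
{"name": "play_rows", "arguments": {"dp": [[0,0,-25],[0,0,-35],[0,1,-35],[0,0,-22],[0,0,-10],[0,0,0],[0,0,0]], "yaw": [0,0,0,0,0,0,0]}}

```text
t: 15.33
ee_pos: [541.5, 11.7, 44.9]
orientation: [-2.043, -2.386, 0.0]
ft_force: [-0.8, -0.5, -0.1]
width: 87.5
grasp_force: 0.0
```

Request:
{"name": "play_rows", "arguments": {"dp": [[0,0,0],[0,0,0],[0,0,0],[0,0,0],[0,0,0],[0,0,0],[0,0,0],[0,0,0]], "yaw": [0,0,0,0,0,0,0,0], "gripper": 1}}

```text
t: 16.0
ee_pos: [541.2, 12.8, 44.8]
orientation: [2.041, 2.388, 0.0]
ft_force: [-1.0, 0.2, 2.7]
width: 39.9
grasp_force: 29.9
```

Request:
{"name": "play_rows", "arguments": {"dp": [[0,0,15],[0,0,30],[-3,-10,15],[-12,-36,0],[-12,-38,0],[-12,-38,0],[-12,-38,0],[-12,-38,0]], "yaw": [0,0,0,0,0,0,0,0]}}

```text
t: 16.67
ee_pos: [477.1, -186.6, 104.6]
orientation: [-2.041, -2.388, 0.0]
ft_force: [1.2, -0.9, -0.8]
width: 39.5
grasp_force: 29.9
```

Request:
{"name": "play_rows", "arguments": {"dp": [[-12,-36,0],[-9,-26,0],[-4,-11,0],[0,0,-20],[0,0,-25],[0,0,-12],[0,0,-4],[0,0,0]], "yaw": [0,0,0,0,0,0,0,0]}}

```text
t: 17.33
ee_pos: [452.6, -257.3, 42.7]
orientation: [-2.039, -2.386, 0.001]
ft_force: [-0.4, 0.4, -1.6]
width: 39.9
grasp_force: 29.9
```

Request:
{"name": "play_rows", "arguments": {"dp": [[0,0,-2],[0,0,-1.5],[0,0,0],[0,0,0]], "yaw": [0,0,0,0]}}

```text
t: 17.67
ee_pos: [453.6, -258.4, 40.8]
orientation: [2.041, 2.387, 0.0]
ft_force: [0.4, -0.6, -2.2]
width: 39.9
grasp_force: 29.9
```

Request:
{"name": "play_rows", "arguments": {"dp": [[0,0,0],[0,0,0],[0,0,0],[0,0,0],[0,0,0],[0,0,0],[0,0,0]], "yaw": [0,0,0,0,0,0,0], "gripper": 0}}

```text
t: 18.25
ee_pos: [453.2, -258.3, 40.2]
orientation: [2.042, 2.388, 0.0]
ft_force: [-0.2, 0.4, -0.0]
width: 83.2
grasp_force: 0.0
```

Request:
{"name": "play_rows", "arguments": {"dp": [[0,0,20],[0,0,40],[0,0,40],[8,16,0],[17,33,0],[18,35,0],[18,35,0],[18,35,0]], "yaw": [0,0,0,0,0,0,0,0]}}

```text
t: 18.92
ee_pos: [532.6, -102.9, 140.4]
orientation: [2.042, 2.387, 0.0]
ft_force: [0.4, -0.6, -0.2]
width: 87.8
grasp_force: 0.0
```

Request:
{"name": "play_rows", "arguments": {"dp": [[18,35,0],[18,35,0],[17,35,0],[10,21,0],[3,4,0],[0,0,0],[0,0,0]], "yaw": [0,0,0,0,0,0,0], "gripper": 0.28}}

```text
t: 19.5
ee_pos: [597.5, 25.3, 139.8]
orientation: [-2.041, -2.388, 0.001]
ft_force: [-0.2, -1.0, 1.0]
width: 62.9
grasp_force: 0.0
```

Run:
```python
from h import *
o=ctrl.get_obs(); print(o['t'],o['ee_pos'],yawdeg(o),o['width'])
im=shot('top'); save(im,'top2.png'); P=cloud(im)
measure(P,[('rb',(543,-208),104,130,38),('can',(543,-308),85,120,38),('sqbody',(453,-258),60,78,38),('sqcap',(453,-258),80,95,38)])
im=shot('wrist'); save(im,'w2.png')
measure(cloud(im),[('tin',(597,26),29,42,28)])
```

```text
19.5 [597.52046391  25.27126105 139.83385565] 8.962105754737753 62.85749832185465
rb 297 z 113.6 rect [ 543.  -208.4] [28.5 28.5] 1.6 circ [ 543.4 -208.7] 15.0 med [ 543.  -207.5]
can 727 z 101.8 rect [ 543.4 -306.5] [44.9 45.1] 45.5 circ [ 542.8 -307.6] 23.7 med [ 543.8 -304.3]
sqbody 338 z 69.5 rect [ 453.2 -257.3] [40.2 40.4] 8.2 circ [ 453.2 -257.3] 26.5 med [ 460.6 -246.6]
sqcap 253 z 86.8 rect [ 453.3 -257.4] [27.1 28.4] 16.5 circ [ 452.9 -257.1] 14.6 med [ 453.6 -256.1]
tin 3396 z 34.0 rect [597.5  25.5] [49.4 49. ] 0.3 circ [597.5  25.3] 25.1 med [597.3  26.7]
```

View pics/top2.png

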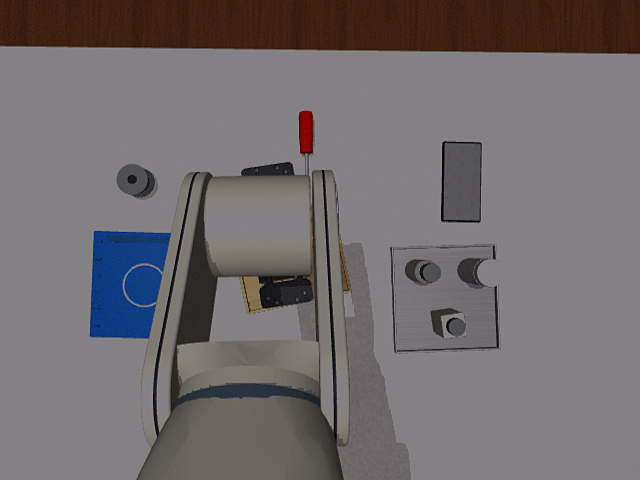

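All three stand upright in the tray: the round bottle at (428,272), the can at (486,272) and the square bottle at (455,325). The tin is directly below the gripper. I'll grasp it and fit the circle.

Request:
{"name": "play_rows", "arguments": {"dp": [[0,0,-25],[0,0,-35],[0,0,-35],[0,0,-20],[0,0,-8],[0,0,-4],[0,0,0],[0,0,0]], "yaw": [0,0,0,0,0,0,0,0]}}

```text
t: 20.27
ee_pos: [599.0, 25.2, 14.4]
orientation: [2.042, 2.386, 0.002]
ft_force: [0.5, 0.7, 0.8]
width: 63.4
grasp_force: 0.0
```

Request:
{"name": "play_rows", "arguments": {"dp": [[0,0,0],[0,0,0],[0,0,0],[0,0,0],[0,0,0],[0,0,0]], "yaw": [0,0,0,0,0,0], "gripper": 1}}

```text
t: 20.77
ee_pos: [598.9, 25.7, 14.5]
orientation: [2.041, 2.387, 0.002]
ft_force: [-1.2, -1.9, 7.6]
width: 49.7
grasp_force: 30.0
```

Run:
```python
from h import *
for n in ('top','side'):
    im=shot(n); g=im['pixels'].astype(int); v,u=np.mgrid[0:480,0:640]
    if n=='top': g[:,196:]=0
    P=np.stack([atz(im,a,b,5) for a,b in zip(u.ravel(),v.ravel())])
    m=(np.hypot(P[:,0]-517,P[:,1]-279)<55)&(g[...,0].ravel()>110)
    q=P[m][:,:2]
    r=np.c_[2*q,np.ones(len(q))]; s=np.linalg.lstsq(r,(q**2).sum(1),rcond=None)[0]
    print(n,m.sum(),s[:2],np.sqrt(s[2]+s[0]**2+s[1]**2), q.min(0),q.max(0))
```

```text
top 170 [515.56424253 279.43336928] 37.48842728639031 [477.91771245 242.23131983] [553.04078184 317.10385478]
side 243 [517.06832884 277.37742706] 37.55120600840078 [478.70606817 238.44587603] [555.81435611 316.36048395]
```

Request:
{"name": "play_rows", "arguments": {"dp": [[0,0,10],[0,0,20],[-2,8,20],[-10,31,0],[-13,40,0],[-13,39,0],[-13,39,0],[-13,39,0]], "yaw": [0,0,0,0,0,0,0,0]}}

```text
t: 21.53
ee_pos: [533.6, 223.0, 64.1]
orientation: [2.042, 2.387, 0.001]
ft_force: [0.5, -0.5, -1.1]
width: 49.5
grasp_force: 30.0
```

Request:
{"name": "play_rows", "arguments": {"dp": [[-10,32,0],[-6,20,0],[-2,5,0],[0,0,-20],[0,0,-18],[0,0,-9],[0,0,-3],[0,0,0]], "yaw": [0,0,0,0,0,0,0,0]}}

```text
t: 22.2
ee_pos: [516.1, 277.5, 12.7]
orientation: [-2.042, -2.387, 0.002]
ft_force: [0.5, 0.7, -0.6]
width: 49.4
grasp_force: 30.0
```

Request:
{"name": "play_rows", "arguments": {"dp": [[0,0,0]], "yaw": [0]}}

```text
t: 22.28
ee_pos: [516.8, 278.0, 13.7]
orientation: [2.042, 2.387, 0.001]
ft_force: [0.4, -0.0, -1.1]
width: 49.3
grasp_force: 30.0
```

Request:
{"name": "play_rows", "arguments": {"dp": [[0,0,-1.5],[0,0,-1],[0,0,0],[0,0,0]], "yaw": [0,0,0,0]}}

```text
t: 22.62
ee_pos: [517.0, 278.4, 11.5]
orientation: [2.041, 2.387, 0.002]
ft_force: [0.6, -2.9, 4.6]
width: 49.6
grasp_force: 30.0
```

Request:
{"name": "play_rows", "arguments": {"dp": [[0,0,0],[0,0,0],[0,0,0],[0,0,0],[0,0,0],[0,0,0],[0,0,0]], "yaw": [0,0,0,0,0,0,0], "gripper": 0.2}}

```text
t: 23.2
ee_pos: [516.2, 278.4, 10.6]
orientation: [-2.042, -2.388, 0.0]
ft_force: [0.3, -0.1, 0.4]
width: 70.1
grasp_force: 0.0
```

Request:
{"name": "play_rows", "arguments": {"dp": [[0,0,15],[0,0,35],[0,0,40],[0,0,40],[0,-20,0],[-3,-38,0],[-3,-38,0],[-3,-38,0]], "yaw": [0,0,0,0,0,0,0,0]}}

```text
t: 23.87
ee_pos: [506.9, 143.3, 141.1]
orientation: [2.04, 2.389, 0.001]
ft_force: [0.8, -0.4, -0.6]
width: 70.4
grasp_force: 0.0
```

Run:
```python
from h import *
o=ctrl.get_obs(); print(o['t'],o['ee_pos'],yawdeg(o),o['width'])
im=shot('side'); save(im,'side3.png')
measure(cloud(im),[('tin',(516,278),27,42,45)])
im=shot('top'); cv2.imwrite('pics/top3.png',im['pixels'][:,:,::-1])
measure(cloud(im),[('tin',(516,278),24,42,45)])
```

```text
23.8667 [506.92920538 143.3109952  141.08063191] 9.015990110449252 70.36518603479092
tin 715 z 32.8 rect [516.8 278.3] [49.4 49.1] 57.1 circ [517.7 278.1] 26.0 med [516.3 280.4]
tin 172 z 30.7 rect [532.5 282.4] [14.3 44. ] 14.1 circ [525.9 280.7] 22.0 med [531.2 281.5]
```

View pics/side3.png

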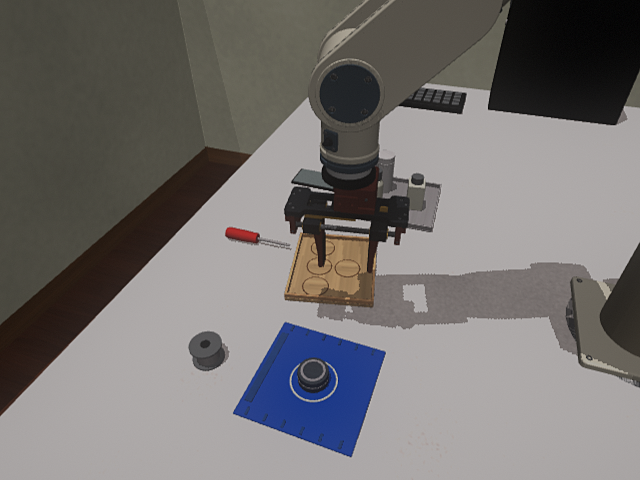

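The side picture shows the tin flat at about (314,374), centred in the white ring (313,381), which fits the measured (517,278). Now the returns, starting with the square bottle.

Request:
{"name": "play_rows", "arguments": {"dp": [[-5,-38,0],[-5,-38,0],[-5,-38,0],[-5,-38,0],[-5,-38,0],[-5,-38,0],[-5,-38,0],[-5,-38,0]], "yaw": [0,0,0,0,0,0,0,0], "gripper": 0}}

```text
t: 24.63
ee_pos: [467.3, -161.0, 140.8]
orientation: [2.041, 2.388, 0.001]
ft_force: [-0.1, -0.5, -0.2]
width: 87.8
grasp_force: 0.0
```

Request:
{"name": "play_rows", "arguments": {"dp": [[-5,-38,0],[-5,-35,0],[-4,-25,0],[0,0,0],[0,0,0],[0,0,0]], "yaw": [0,0,0,0,0,0]}}

```text
t: 25.13
ee_pos: [453.3, -256.9, 140.5]
orientation: [-2.041, -2.387, -0.0]
ft_force: [0.5, 0.6, 0.1]
width: 87.9
grasp_force: 0.0
```

Request:
{"name": "play_rows", "arguments": {"dp": [[0,-1,-20],[0,0,-35],[0,0,-30],[0,0,-11],[0,0,-4],[0,0,0],[0,0,0]], "yaw": [0,0,0,0,0,0,0]}}

```text
t: 25.72
ee_pos: [454.2, -258.5, 41.6]
orientation: [2.04, 2.388, 0.0]
ft_force: [-0.3, -0.1, -0.8]
width: 87.7
grasp_force: 0.0
```

Request:
{"name": "play_rows", "arguments": {"dp": [[0,0,0],[0,0,0],[0,0,0],[0,0,0],[0,0,0],[0,0,0],[0,0,0],[0,0,0]], "yaw": [0,0,0,0,0,0,0,0], "gripper": 1}}

```text
t: 26.38
ee_pos: [453.3, -258.7, 40.7]
orientation: [2.042, 2.388, 0.0]
ft_force: [-0.1, -0.3, 1.4]
width: 39.7
grasp_force: 30.0
```

Request:
{"name": "play_rows", "arguments": {"dp": [[0,0,15],[0,0,35],[3,10,20],[10,32,0],[12,37,0],[12,37,0],[12,37,0],[12,37,0]], "yaw": [0,0,0,0,0,0,0,0]}}

```text
t: 27.05
ee_pos: [514.3, -67.0, 110.6]
orientation: [-2.042, -2.387, 0.0]
ft_force: [0.2, 0.7, -1.8]
width: 40.2
grasp_force: 30.0
```

Request:
{"name": "play_rows", "arguments": {"dp": [[12,37,0],[9,27,0],[4,12,0],[2,5,0],[0,0,0],[0,0,0],[0,0,0]], "yaw": [0,0,0,0,0,0,0]}}

```text
t: 27.63
ee_pos: [540.7, 10.9, 110.5]
orientation: [-2.043, -2.386, 0.001]
ft_force: [-0.3, -0.2, -2.0]
width: 39.8
grasp_force: 30.0
```

Request:
{"name": "play_rows", "arguments": {"dp": [[0,0,-15],[0,0,-25],[0,0,-14],[0,0,-5],[0,0,-3],[0,0,0],[0,0,0]], "yaw": [0,0,0,0,0,0,0]}}

```text
t: 28.22
ee_pos: [541.7, 11.8, 49.3]
orientation: [2.042, 2.386, 0.001]
ft_force: [0.1, 0.1, -1.6]
width: 39.8
grasp_force: 30.0
```

Request:
{"name": "play_rows", "arguments": {"dp": [[0,0,0]], "yaw": [0]}}

```text
t: 28.3
ee_pos: [541.9, 12.1, 49.6]
orientation: [2.041, 2.386, 0.002]
ft_force: [-0.3, -0.3, -1.9]
width: 39.9
grasp_force: 30.0
```

Request:
{"name": "play_rows", "arguments": {"dp": [[0,0,-1.5],[0,0,0],[0,0,0]], "yaw": [0,0,0]}}

```text
t: 28.55
ee_pos: [541.4, 12.4, 47.5]
orientation: [2.041, 2.388, 0.001]
ft_force: [-0.5, 0.4, -1.4]
width: 39.5
grasp_force: 30.0
```

Request:
{"name": "play_rows", "arguments": {"dp": [[0,0.5,-1],[0,0,0],[0,0,0]], "yaw": [0,0,0]}}

```text
t: 28.8
ee_pos: [541.2, 12.9, 46.1]
orientation: [-2.041, -2.388, 0.0]
ft_force: [0.1, -0.4, -2.4]
width: 39.9
grasp_force: 30.0
```

Request:
{"name": "play_rows", "arguments": {"dp": [[0,0,0],[0,0,0],[0,0,0],[0,0,0],[0,0,0],[0,0,0],[0,0,0]], "yaw": [0,0,0,0,0,0,0], "gripper": 0}}

```text
t: 29.38
ee_pos: [541.3, 12.8, 46.2]
orientation: [2.042, 2.388, 0.0]
ft_force: [0.0, -1.3, 0.0]
width: 83.2
grasp_force: 0.0
```

Request:
{"name": "play_rows", "arguments": {"dp": [[0,0,20],[0,0,40],[0,0,40],[0,0,25],[0,-20,0],[0,-38,0],[0,-38,0],[0,-38,0]], "yaw": [0,0,0,0,0,0,0,0]}}

```text
t: 30.05
ee_pos: [541.2, -122.3, 171.7]
orientation: [2.039, 2.389, 0.001]
ft_force: [0.6, 0.3, -0.0]
width: 88.0
grasp_force: 0.0
```

Request:
{"name": "play_rows", "arguments": {"dp": [[0,-38,0],[0,-38,0],[0,-38,0],[2,-38,0],[0,-24,0],[0,-10,0],[0,0,0],[0,0,0]], "yaw": [0,0,0,0,0,0,0,0]}}

```text
t: 30.72
ee_pos: [542.9, -306.6, 170.8]
orientation: [-2.042, -2.386, -0.0]
ft_force: [-0.1, 0.8, 0.1]
width: 87.7
grasp_force: 0.0
```

Run:
```python
from h import *
o=ctrl.get_obs(); print(o['t'],o['ee_pos'],yawdeg(o))
im=shot('top')
measure(cloud(im),[('tin',(516,278),24,42,45),('sqbody',(540,13),60,82,38),('sqcap',(540,13),83,103,38)])
```

```text
30.7167 [ 542.8623675 -306.6181283  170.8095935] 8.88534368509346
tin 666 z 31.1 rect [515.6 277.9] [48.7 49.3] 2.0 circ [516.1 278.2] 25.5 med [515.8 277.2]
sqbody 335 z 74.9 rect [540.5  14. ] [40. 40.] 8.7 circ [541.3  14.3] 26.5 med [542.3  12.7]
sqcap 243 z 92.2 rect [540.6  13.8] [27.6 26. ] 0.3 circ [540.7  14.4] 14.4 med [540.   13.8]
```

Request:
{"name": "play_rows", "arguments": {"dp": [[0,-1,-20],[0,0,-35],[0,0,-35],[0,0,-15],[0,0,-4],[0,0,0],[0,0,0]], "yaw": [0,0,0,0,0,0,0]}}

```text
t: 31.35
ee_pos: [544.1, -307.5, 63.1]
orientation: [2.04, 2.388, 0.0]
ft_force: [0.8, 0.8, 0.5]
width: 87.7
grasp_force: 0.0
```

Request:
{"name": "play_rows", "arguments": {"dp": [[0,0,0],[0,0,0],[0,0,0],[0,0,0],[0,0,0],[0,0,0],[0,0,0],[0,0,0]], "yaw": [0,0,0,0,0,0,0,0], "gripper": 1}}

```text
t: 32.02
ee_pos: [543.3, -308.3, 62.3]
orientation: [2.042, 2.388, -0.0]
ft_force: [-1.0, -0.5, 1.2]
width: 46.1
grasp_force: 30.0
```

Request:
{"name": "play_rows", "arguments": {"dp": [[0,0,15],[0,0,35],[0,0,40],[0,0,40],[1,20,0],[4,36,0],[4,37,0],[4,37,0]], "yaw": [0,0,0,0,0,0,0,0]}}

```text
t: 32.68
ee_pos: [555.8, -177.1, 192.2]
orientation: [-2.043, -2.386, -0.0]
ft_force: [0.5, 0.9, -1.7]
width: 45.6
grasp_force: 30.0
```

Request:
{"name": "play_rows", "arguments": {"dp": [[4,37,0],[4,37,0],[4,37,0],[4,37,0],[4,37,0],[4,37,0],[4,27,0],[1,11,0]], "yaw": [0,0,0,0,0,0,0,0]}}

```text
t: 33.35
ee_pos: [585.3, 85.2, 192.0]
orientation: [-2.038, -2.39, -0.001]
ft_force: [-0.1, 0.3, -1.4]
width: 45.2
grasp_force: 30.0
```

Request:
{"name": "play_rows", "arguments": {"dp": [[0,0,0],[0,0,-25],[0,0,-35],[0,0,-35],[0,0,-20],[0,0,-7],[0,0,0],[0,0,0]], "yaw": [0,0,0,0,0,0,0,0]}}

```text
t: 34.02
ee_pos: [585.4, 80.5, 70.3]
orientation: [-2.043, -2.386, 0.001]
ft_force: [0.1, 0.1, -1.1]
width: 46.0
grasp_force: 30.0
```

Request:
{"name": "play_rows", "arguments": {"dp": [[0,0,0]], "yaw": [0]}}

```text
t: 34.1
ee_pos: [586.0, 80.9, 71.0]
orientation: [2.042, 2.386, 0.001]
ft_force: [0.4, -1.0, -1.4]
width: 45.8
grasp_force: 30.0
```

Request:
{"name": "play_rows", "arguments": {"dp": [[0,0.5,-1.5],[0,0,-1.2],[0,0,0],[0,0,0]], "yaw": [0,0,0,0]}}

```text
t: 34.43
ee_pos: [585.3, 82.3, 67.7]
orientation: [2.041, 2.388, 0.0]
ft_force: [0.8, -0.6, -1.2]
width: 45.6
grasp_force: 30.0
```

Request:
{"name": "play_rows", "arguments": {"dp": [[0,0,0],[0,0,0],[0,0,0],[0,0,0],[0,0,0],[0,0,0],[0,0,0]], "yaw": [0,0,0,0,0,0,0], "gripper": 0}}

```text
t: 35.02
ee_pos: [585.3, 82.4, 67.5]
orientation: [2.042, 2.388, 0.0]
ft_force: [0.7, 0.2, -0.0]
width: 86.6
grasp_force: 0.0
```

Request:
{"name": "play_rows", "arguments": {"dp": [[0,0,20],[0,0,40],[0,0,40],[0,0,10],[-2,-20,0],[-6,-37,0],[-6,-38,0],[-6,-38,0]], "yaw": [0,0,0,0,0,0,0,0]}}

```text
t: 35.68
ee_pos: [564.8, -51.6, 177.4]
orientation: [2.04, 2.389, 0.0]
ft_force: [0.2, -0.2, -0.3]
width: 87.7
grasp_force: 0.0
```

Request:
{"name": "play_rows", "arguments": {"dp": [[-6,-38,0],[-6,-38,0],[-6,-38,0],[-4,-27,0],[0,-12,0],[0,-4,0],[0,0,0],[0,0,0]], "yaw": [0,0,0,0,0,0,0,0]}}

```text
t: 36.35
ee_pos: [543.3, -206.6, 177.2]
orientation: [-2.041, -2.388, -0.0]
ft_force: [0.5, 1.3, 0.0]
width: 87.8
grasp_force: 0.0
```

Run:
```python
from h import *
o=ctrl.get_obs(); print(o['t'],o['ee_pos'],yawdeg(o))
im=shot('top')
measure(cloud(im),[('can',(585,82),90,125,38),('sqbody',(540,13),60,82,38)])
```

```text
36.35 [ 543.34812057 -206.61470826  177.19604113] 8.956334654456114
can 688 z 107.2 rect [585.   82.6] [45.5 45.2] 89.0 circ [584.4  82.5] 23.2 med [584.6  81.5]
sqbody 335 z 74.8 rect [540.5  13.9] [40.  39.9] 8.7 circ [540.6  13.6] 26.7 med [542.4  12.6]
```

Request:
{"name": "play_rows", "arguments": {"dp": [[0,-0.5,-25],[0,0,-35],[0,0,-35],[0,0,-25],[0,0,-8],[0,0,-3],[0,0,0],[0,0,0]], "yaw": [0,0,0,0,0,0,0,0]}}

```text
t: 37.07
ee_pos: [544.5, -208.1, 47.9]
orientation: [2.039, 2.387, 0.001]
ft_force: [0.5, 0.4, -0.1]
width: 87.9
grasp_force: 0.0
```

Request:
{"name": "play_rows", "arguments": {"dp": [[0,0,0],[0,0,0],[0,0,0],[0,0,0],[0,0,0],[0,0,0],[0,0,0],[0,0,0]], "yaw": [0,0,0,0,0,0,0,0], "gripper": 1}}

```text
t: 37.73
ee_pos: [543.3, -208.2, 46.5]
orientation: [2.042, 2.388, 0.0]
ft_force: [0.0, -0.7, -0.7]
width: 39.3
grasp_force: 30.0
```

Request:
{"name": "play_rows", "arguments": {"dp": [[0,0,15],[0,0,30],[0,0,20],[9,25,0],[13,36,0],[14,37,0],[14,37,0],[10,27,0]], "yaw": [0,0,0,0,0,0,0,0]}}

```text
t: 38.4
ee_pos: [603.8, -43.6, 111.4]
orientation: [-2.041, -2.388, -0.0]
ft_force: [0.3, 0.0, -0.9]
width: 39.7
grasp_force: 30.0
```

Request:
{"name": "play_rows", "arguments": {"dp": [[6,15.5,0],[0,0,0],[0,0,-20],[0,0,-20],[0,0,-12],[0,0,-5],[0,0,0],[0,0,0]], "yaw": [0,0,0,0,0,0,0,0]}}

```text
t: 39.07
ee_pos: [609.3, -31.2, 54.6]
orientation: [-2.042, -2.387, 0.0]
ft_force: [0.8, 0.0, -2.1]
width: 39.5
grasp_force: 30.0
```

Request:
{"name": "play_rows", "arguments": {"dp": [[0,0,0]], "yaw": [0]}}

```text
t: 39.15
ee_pos: [609.9, -31.1, 55.3]
orientation: [2.042, 2.386, 0.001]
ft_force: [1.2, -0.6, -2.2]
width: 39.4
grasp_force: 30.0
```

Request:
{"name": "play_rows", "arguments": {"dp": [[0,0,-1.5],[0,0,-1.2],[0,0,0],[0,0,0]], "yaw": [0,0,0,0]}}

```text
t: 39.48
ee_pos: [609.4, -30.7, 52.0]
orientation: [2.042, 2.387, 0.0]
ft_force: [-0.2, -0.1, -1.9]
width: 39.4
grasp_force: 30.0
```

Request:
{"name": "play_rows", "arguments": {"dp": [[0,0,0],[0,0,0],[0,0,0],[0,0,0],[0,0,0],[0,0,0],[0,0,0]], "yaw": [0,0,0,0,0,0,0], "gripper": 0}}

```text
t: 40.07
ee_pos: [609.3, -30.7, 51.8]
orientation: [2.042, 2.388, 0.0]
ft_force: [0.0, 0.4, -0.3]
width: 82.7
grasp_force: 0.0
```

Request:
{"name": "play_rows", "arguments": {"dp": [[0,0,20],[0,0,40],[0,0,40],[0,0,40],[-15,-25,0],[-20,-35,0],[-20,-35,0],[-20,-35,0]], "yaw": [0,0,0,0,0,0,0,0]}}

```text
t: 40.73
ee_pos: [533.4, -161.6, 192.2]
orientation: [2.04, 2.388, 0.0]
ft_force: [0.8, -1.7, -0.7]
width: 87.7
grasp_force: 0.0
```

Request:
{"name": "play_rows", "arguments": {"dp": [[-15,-35,0],[-5,-25,0],[0,0,0],[0,0,0],[0,0,0]], "yaw": [0,0,0,0,0]}}

```text
t: 41.15
ee_pos: [514.3, -220.3, 191.7]
orientation: [-2.042, -2.387, -0.0]
ft_force: [0.3, 1.2, -0.8]
width: 87.7
grasp_force: 0.0
```

Run:
```python
from h import *
im=shot('top'); save(im,'top9.png')
measure(cloud(im),[('can',(585,82),90,125,38),('sqbody',(540,13),60,82,38),('rb',(609,-31),104,130,38),('tin',(516,278),24,42,45)])
```

```text
can 682 z 107.3 rect [585.   82.7] [45.6 45.2] 89.0 circ [584.5  82.5] 23.3 med [584.7  81.5]
sqbody 337 z 74.9 rect [540.5  14. ] [39.9 40.1] 8.6 circ [540.7  13.5] 26.5 med [542.4  12.6]
rb 280 z 119.1 rect [609.1 -31.3] [26.7 29.7] 89.7 circ [609.1 -31.3] 14.9 med [608.4 -30.6]
tin 667 z 31.1 rect [515.6 278.1] [48.8 49. ] 2.3 circ [516.  278.4] 25.2 med [515.7 277. ]
```

View pics/top9.png

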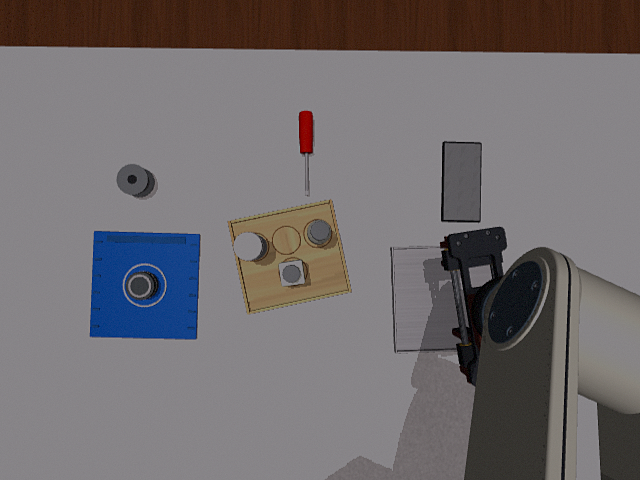

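All three containers are back within 1 mm: the can at (251,247), the square bottle at (292,272) and the round bottle at (319,233). The tin is centred in the circle at (144,286), and the phone, screwdriver and spool haven't moved.

```bash
python3 -c "
from h import *
print(ticket.close_job())"
```

```text
the job is handed in; nothing more can be done
None
```

The job is done and handed in at about 41 s of the 144 s allowed: the tin lies flat in the circle on the mat, all three containers stand upright within about 1 mm of where they started, and the phone, screwdriver and spool were left alone.

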